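Scrape a slide plate clean and hold it up level

ROBOT

A 7-joint arm with a two-finger parallel gripper is mounted at the origin on a cart in front of the work surface, level with it; the furniture and walls round the work are solid. World frame = base frame: x ahead of the robot, y to its left, z up, the work surface at z = 0. Lengths are in mm, angles in rad, forces in N, time in s.
With the tool pointing down it reaches from about 400 to 875 mm from the base axis. Payload 19.3 kg.
Tool frame: the origin (TCP) lies at the very end of the fingers, on their centre line; the grasp point (between the pads) lies 19 mm behind it; z points along the fingers, y is the line along which they close (so a half turn about z gives the same grasp; the last joint's range is limited). The gripper opens to 85 mm and grips with 20 to 120 N. Pads are 22 mm wide; open, the fingers measure 114 mm over their backs; the gripper's body (76 mm by 85 mm) begins 54 mm behind the grasp point. The pads swing forward as they close: fully open they stand 13 mm farther back than shut.
Start: joints at [-1.229, 0.521, -0.036, 1.599, 0.021, 1.021, -0.113], TCP at [250.179, 572.734, 196.591] pointing down, gripper open.
Joint ranges: [-2.91, 2.91], [-0.3, 2.13], [-1.5, 1.42], [0.17, 2.43], [-1.26, 4.41], [0.16, 1.93], [-2.52, 2.52]. Speed limits (rad/s): [1.89, 1.89, 2.39, 2.39, 3.01, 3.01, 3.01].

INTERFACE

Orientations are given as a 3x3 rotation matrix whose columns are the frame's x, y, z axes.
In Python, from workcell import robot, camrig, kinematics gives the robot as it stands (robot), with the cameras (camrig) and the kinematics (kinematics). Calls block until the motion is done:
- robot.movep(position, orientation): joint-space move of the TCP to a pose.
- robot.movel(position, frame=None, max_speed=150, guard=None): straight line of the TCP; frame=None keeps the orientation; max_speed is the mean speed in mm/s. With guard (N) it stops when the force on the tool has changed by that much, and returns True; else False.
- robot.goto_joints(angles): joint-space move.
- robot.open_gripper() and robot.clamp(): open the fingers fully, or close them until they stop; the grip force is fixed at half the most.
- robot.wait(seconds).
- kinematics.inverse_kinematics(position, orientation): joint angles nearest the present ones, or None.
- robot.read_state(): the state.
- camrig.camera(name): name is "scene" or "top" or "wrist"; returns a dict with "image" (400x640x3 uint8, blue, green, red), "fx", "fy", "cx", "cy" (pixels), "cam_to_world" (4x4, takes a point from camera to world coordinates). Camera axes: x right, y up, looking along -z (the intrinsics and any distortion apply to the point x, -y, -z); pixel columns grow to the right and rows downward; lengths in mm; the calibration is good to about 2 mm. A picture is of the moment at which its call begins. There is no depth.
A pose or a line that the arm cannot do raises robot.PlanningError and nothing moves.
- robot.finish_job(): hands the job in; it is judged then, once.
The state is a dict: "time": time; "qpos": joint angles; "qvel": joint speeds; "joint_efforts": joint torques, N m; "eef_pos": TCP position; "tool_rot": TCP orientation; "ft_force": force on the tool from outside, world axes, zero at the start; "torque": the same for the moment, N m; "finger_gap": finger opening in mm; "gripper_force": force on a finger pad.
Only numpy, scipy, OpenCV 4.12 (cv2) and the standard library are available. Lean on these libraries where they do the work, as an engineer would, in place of code of your own. Each camera call takes 0.05 s, during which the arm holds its last target. There are 200 camera calls.

TASK

Pick up the scraper block and sweep the three loose resin chips off the aluminium slide plate while it lies in its cradle, using the scraper and not the fingers, then stand the scraper back upright on the worktop. Then grip the cleaned plate, lift it straight up about 10 cm out of its cradle, keeping it level, and finish while still holding it there, steady and level above the cradle. Do not tip the plate, and leave the other things on the worktop where they are.

Things in the scene. Friction and masses are not known exactly. Their poses are not given: they have to be found in the camera images.
- plate: Bare aluminium slide plate, 56 (x) x 160 (y) x 12 (z) mm, about 0.27 kg, loose. Origin at the centre of its underside, z up. Lies level on the cradle, underside 40 mm and top 52 mm above the worktop; pins with 1.5 mm play keep it from sliding; it lifts straight up. Grip it across its 56 mm width at mid-length, where both long edges are free.
- cradle: Fixed cradle, axes as the plate, origin under its centre on the worktop: white tray 140 (x) x 200 (y) mm with 6 mm lip; two grey rests 44 mm wide, 40 mm high at y = +-54 mm; steel pins 46 mm high (6 mm below the plate top) beside the plate at x = +-32, y = +-66 mm and past its ends at y = +-84 mm. Beside the plate, only tray floor (3 mm) within 45 mm of mid-length.
- scraper: Scraper block standing upright on the worktop: steel shoe 64 (x) x 18 (y) x 12 (z) mm at the bottom and above it a grey plastic grip 58 (x) x 22 (y) mm, up to 50 mm above the bottom; 0.12 kg. Origin at the centre of its underside, z up, x along the wide scraping face. It is gripped across its 22 mm thickness (y). Its 64 mm shoe is wider than the plate.
- chip_1: Small flat amber resin chip, about 14 x 13 x 5 mm, 10 g, loose on the top of the plate, near the plate's -y end. Origin at the centre of its underside.
- chip_2: Small flat amber resin chip, about 14 x 13 x 5 mm, 10 g, loose on the top of the plate, near the plate's middle. Origin at the centre of its underside.
- chip_3: Small flat amber resin chip, about 14 x 13 x 5 mm, 10 g, loose on the top of the plate, near the plate's +y end. Origin at the centre of its underside.
- sample_pot: Bystander: white capped sample pot, 43 mm wide, 84 mm high; origin at the centre of its underside. Leave it where it stands.
- pill_jar: Bystander: small white jar, 34 mm wide, 46 mm high; origin at the centre of its underside. Leave it where it stands.
- saline_bottle: Bystander: small white bottle with a cap, 34 mm wide, 79 mm high; origin at the centre of its underside. Leave it where it stands.
- lancet_box: Bystander: white carton 52 x 72 x 60 mm; origin at the centre of its underside. Leave it where it stands.
- ampoule_box: Bystander: white carton 64 x 64 x 45 mm; origin at the centre of its underside. Leave it where it stands.
- capillary_box: Bystander: low pale carton 55 x 95 x 28 mm; origin at the centre of its underside. Leave it where it stands.

How it is judged:
By the outcome, as a careful person would: the job done as asked, in the order asked, and still so for the second after the job is handed in, while the arm keeps its last pose, push and grip.
It also fails if it takes over 61 s, if anything falls off the work surface, if the arm or the gripper's body presses on something with over 40 N, if the wrist force passes 120 N, or if a joint passes its speed limit or range.

## Working session

There is one attempt and no reset: what is moved stays moved. The work goes in short steps, each a Python script; the robot and the scene stay as the last script left them, time stands still between calls to the robot, and variables do not carry over. Pictures are saved under pics/ and viewed, at most 10 in all, crops included, and the job is handed in when it is done.

```bash
mkdir -p pics; ls; python3 - <<'E'
from workcell import robot, camrig, kinematics
import cv2,pickle
d={}
for n in("top","scene"):
    c=camrig.camera(n); d[n]=c; cv2.imwrite(f"pics/{n}0.png",c["image"]); print(n,{k:v for k,v in c.items() if k!="image"})
pickle.dump(d,open("cam0.pkl","wb"))
s=robot.read_state();print(s)
E
```

```text
pics
workcell.py
top {'fx': 489.50553950118905, 'fy': 489.50553950118905, 'cx': 315.42103786204194, 'cy': 200.7660667211349, 'cam_to_world': array([[ 4.55425740e-01,  7.68308485e-01, -4.49766014e-01,
        -3.15337589e+02],
       [-8.90272952e-01,  3.92345778e-01, -2.31254973e-01,
        -2.49159417e+02],
       [-1.21136121e-03,  5.05733984e-01,  8.62688629e-01,
         1.57579687e+03],
       [ 0.00000000e+00,  0.00000000e+00,  0.00000000e+00,
         1.00000000e+00]])}
scene {'fx': 519.6965474913252, 'fy': 519.6965474913252, 'cx': 325.3036341504748, 'cy': 200.71896659257686, 'cam_to_world': array([[-3.06101369e-01,  4.44623322e-01, -8.41790979e-01,
        -8.09269191e+02],
       [-9.51989024e-01, -1.38927981e-01,  2.72792805e-01,
         5.92928821e+02],
       [ 4.34172227e-03,  8.84878024e-01,  4.65802568e-01,
         8.03663126e+02],
       [ 0.00000000e+00,  0.00000000e+00,  0.00000000e+00,
         1.00000000e+00]])}
{'time': 0.1, 'qpos': array([-1.22923996,  0.52196263, -0.03632689,  1.59989445,  0.02122601,
        1.02108169, -0.11281929]), 'qvel': array([-9.26790047e-05, -1.24405954e-03, -3.36046222e-04,  8.13778770e-04,
        3.16927886e-04,  2.34131308e-04, -1.93990577e-04]), 'joint_efforts': array([ 3.89063149e-03, -9.28474545e+01,  1.98430739e+00, -3.70537519e+01,
        1.81156310e-02,  5.22676884e-03, -1.56765267e-07]), 'eef_pos': array([250.05476367, 572.4700508 , 196.09843257]), 'tool_rot': array([[-9.16412051e-01,  4.00236006e-01, -3.02999098e-04],
       [ 4.00236112e-01,  9.16411602e-01, -9.11427080e-04],
       [-8.71140457e-05, -9.56513941e-04, -9.99999539e-01]]), 'ft_force': array([-0.94393094, -0.19798495, -0.34891249]), 'torque': array([0.0299716 , 0.0245173 , 0.01445519]), 'gripper_force': 0.0, 'finger_gap': 85.56440216994531}
```

View pics/top0.png

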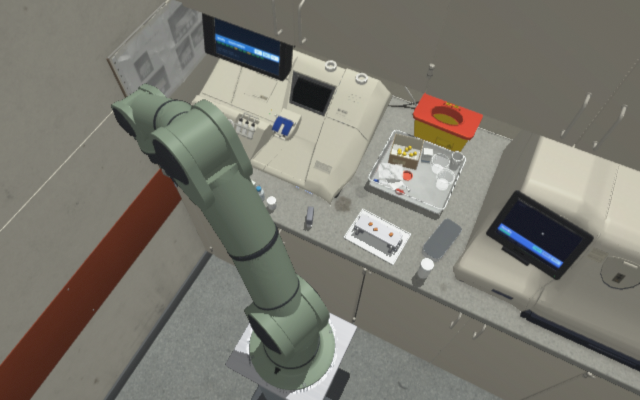

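View pics/scene0.png

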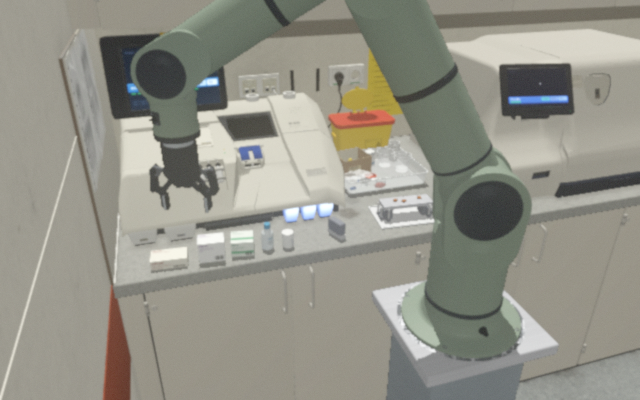

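The top view shows the cradle and plate with amber chips near (378,235), the scraper near (310,216), the pot at (427,267) and a dark slab at (441,239). In the scene view the other bystanders are at the left front, with the scraper at (337,228) and the plate at (405,207). Next I'll get rough positions from the rays.

```bash
cat > h.py <<'E'
import numpy as np,cv2
def ray(c,u,v):
    T=c["cam_to_world"]; d=np.array([(u-c["cx"])/c["fx"],-(v-c["cy"])/c["fy"],-1.0])
    return T[:3,3],T[:3,:3]@d
def onz(c,u,v,z):
    o,d=ray(c,u,v); return o+d*(z-o[2])/d[2]
def proj(c,p):
    T=c["cam_to_world"]; q=T[:3,:3].T@(np.asarray(p)-T[:3,3])
    return np.array([c["cx"]+c["fx"]*q[0]/-q[2],c["cy"]+c["fy"]*q[1]/q[2]])
def R(a):  # tool down, tool y axis (closing line) at world angle a
    y=np.array([np.cos(a),np.sin(a),0]);z=np.array([0,0,-1.]);x=np.cross(y,z)
    return np.c_[x,y,z]
E
python3 - <<'E'
from h import *;import pickle
d=pickle.load(open("cam0.pkl","rb"));t=d["top"];s=d["scene"]
for n,u,v,z in[("crA",364,209,3),("crB",411,235,3),("crC",404,262,3),("crD",345,237,3),("scr",310,216,30),("pot",427,267,60),("slab",441,239,0),("jar",271,204,30)]:
    print(n,onz(t,u,v,z).round())
for n,u,v,z in[("scr",337,228,30),("plate",405,207,50)]: print(n,onz(s,u,v,z).round())
im=t["image"][150:300,220:480];cv2.imwrite("pics/top0c.png",cv2.resize(im,None,fx=3,fy=3,interpolation=cv2.INTER_CUBIC))
E
```

```text
crA [555.  -3.   3.]
crB [ 534. -197.    3.]
crC [ 425. -213.    3.]
crD [419.  10.   3.]
scr [425. 154.  30.]
pot [ 416. -289.   60.]
slab [ 569. -298.    0.]
jar [405. 303.  30.]
scr [417. 159.  30.]
plate [441. -68.  50.]
```

View pics/top0c.png

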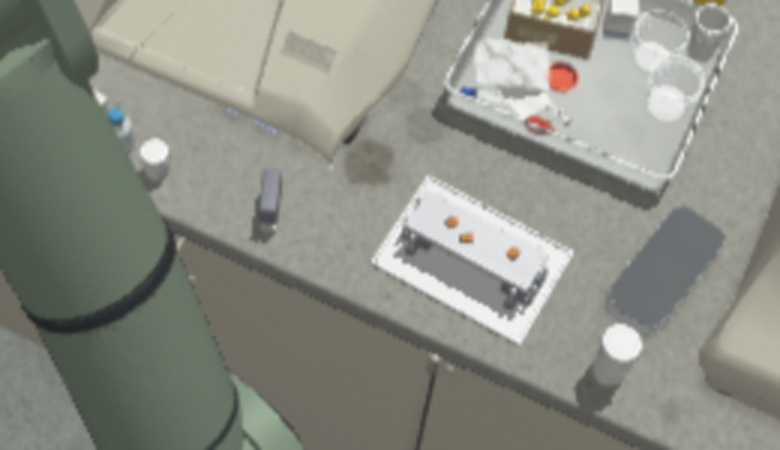

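The crop shows the plate with three chips at about (451,222), (466,238) and (514,253), and the scraper at (270,198) with its long axis up the image. Next are wrist views over the scraper and the cradle.

```bash
python3 - <<'E'
from workcell import robot, camrig, kinematics
from h import *;import pickle
R0=R(np.pi/2)
robot.movel([400,156,300],frame=R0,max_speed=250)
d={}
d["w1"]=camrig.camera("wrist")
robot.movel([470,-100,330],max_speed=200)
d["w2"]=camrig.camera("wrist")
d["s2"]=camrig.camera("scene")
pickle.dump(d,open("cam1.pkl","wb"))
for n in("w1","w2"):cv2.imwrite(f"pics/{n}.png",d[n]["image"]);print(d[n]["cam_to_world"].round(2),d[n]["fx"])
s=robot.read_state();print(s["time"],s["eef_pos"],s["tool_rot"].round(3),s["qpos"])
E
```

```text
[[ 0.0000e+00 -9.6000e-01 -2.7000e-01  3.3211e+02]
 [ 1.0000e+00  0.0000e+00  0.0000e+00  1.5570e+02]
 [-0.0000e+00 -2.7000e-01  9.6000e-01  4.7634e+02]
 [ 0.0000e+00  0.0000e+00  0.0000e+00  1.0000e+00]] 286.6694503721594
[[ 0.0000e+00 -9.6000e-01 -2.7000e-01  4.0231e+02]
 [ 1.0000e+00  0.0000e+00  0.0000e+00 -1.0006e+02]
 [-0.0000e+00 -2.7000e-01  9.6000e-01  5.0641e+02]
 [ 0.0000e+00  0.0000e+00  0.0000e+00  1.0000e+00]] 286.6694503721594
3.7 [469.93867165 -99.26946582 329.97465681] [[-1.    -0.001 -0.   ]
 [-0.001  1.     0.   ]
 [ 0.     0.    -1.   ]] [-0.23067189  0.16128069  0.3677123   1.7924076  -0.06219555  1.19923701
  1.72727232]
```

View pics/w1.png

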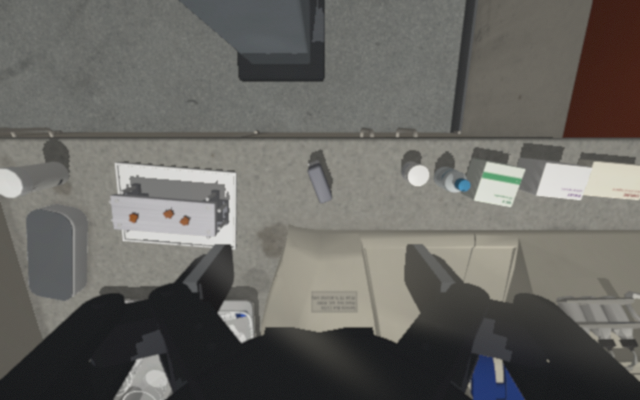

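View pics/w2.png

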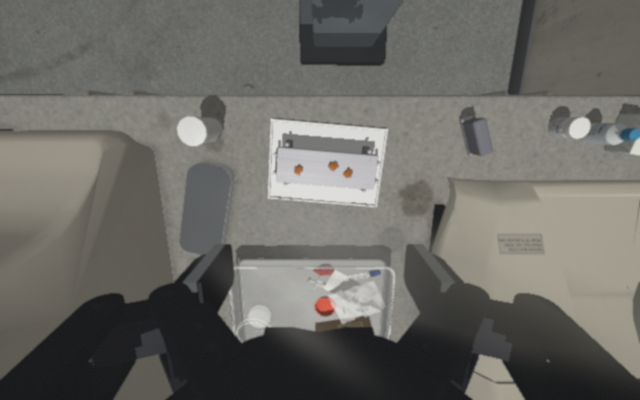

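The wrist view over the cradle shows the cradle corners at about (272,119), (387,128), (378,206) and (268,199), and the chips at (298,169), (333,165) and (348,172). The scraper is near (477,135), slightly rotated. I'll take closer views to measure.

```bash
python3 - <<'E'
from workcell import robot, camrig, kinematics
from h import *;import pickle
d={}
robot.movel([480,-95,160],max_speed=250); robot.wait(0.2)
d["p"]=camrig.camera("wrist")
robot.movel([410,150,160],max_speed=250); robot.wait(0.2)
d["s"]=camrig.camera("wrist")
pickle.dump(d,open("cam2.pkl","wb"))
print(robot.read_state()["time"])
a=cv2.resize(d["p"]["image"][60:260,180:460],(784,560),interpolation=cv2.INTER_CUBIC)
cv2.imwrite("pics/pc.png",a)
cv2.imwrite("pics/sc.png",cv2.resize(d["s"]["image"][90:250,220:420],(700,560),interpolation=cv2.INTER_CUBIC))
E
```

```text
6.2
```

View pics/pc.png

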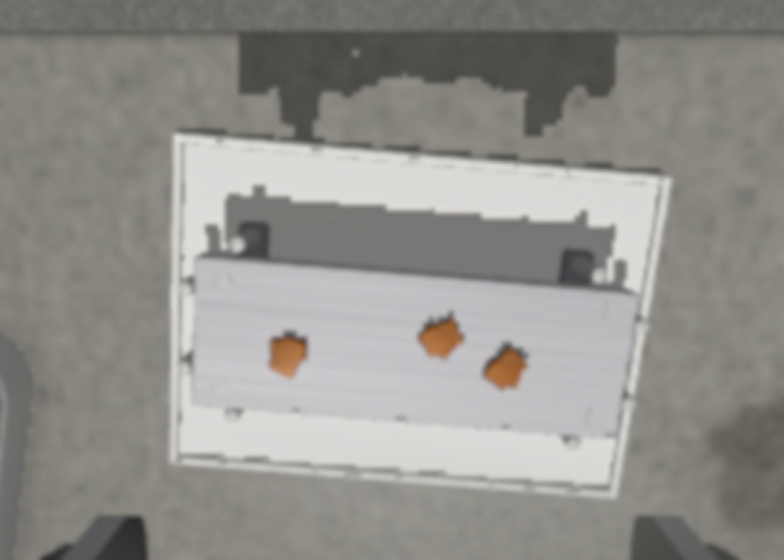

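View pics/sc.png

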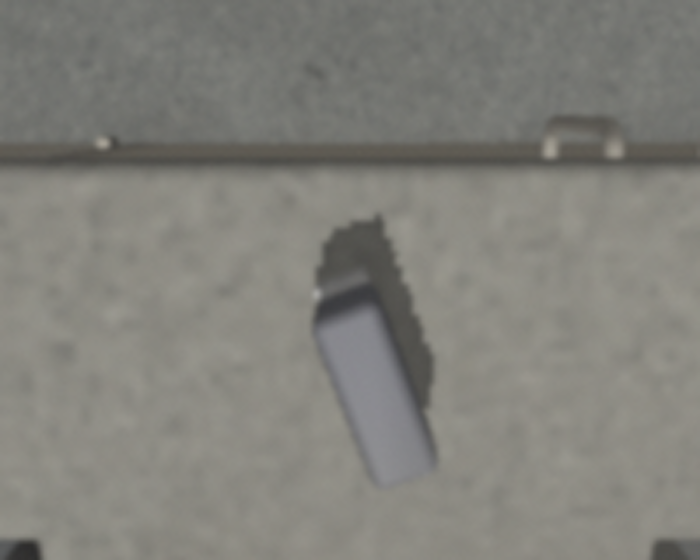

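The close views give the plate-top corners at crop (199,257), (637,293), (614,437) and (191,403), with the chips at (288,355), (440,338) and (505,368). The scraper-top corners are at crop (316,318), (372,290), (436,465) and (380,487).

```bash
python3 - <<'E'
from h import *;import pickle
d=pickle.load(open("cam2.pkl","rb"));p=d["p"];s=d["s"]
def f(c,pts,k,ox,oy,z): 
    P=np.array([onz(c,(u+.5)/k-.5+ox,(v+.5)/k-.5+oy,z)[:2] for u,v in pts]);print(P.round(1).tolist(),"c",P.mean(0).round(1))
    e=[P[(i+1)%4]-P[i] for i in range(4)]
    print("len,ang",[(round(float(np.hypot(*v)),1),round(float(np.degrees(np.arctan2(v[1],v[0]))),1)) for v in e])
f(p,[(199,257),(637,293),(614,437),(191,403)],2.8,180,60,52)
f(p,[(175,133),(669,178),(614,496),(172,463)],2.8,180,60,6)
f(s,[(316,318),(372,290),(436,465),(380,487)],3.5,220,90,50)
h=cv2.cvtColor(p["image"],cv2.COLOR_BGR2HSV)
m=cv2.inRange(h,(5,120,80),(25,255,255));n,_,st,ce=cv2.connectedComponentsWithStats(m)
for i in range(1,n):
    if st[i,4]>20:print(st[i,4],ce[i].round(1),onz(p,*ce[i],56).round(1))
# scraper top mask in close view (grip is bluish)
im=s["image"].astype(int);b=((im[...,0]-im[...,1]>5)&(im[...,0]>90)).astype(np.uint8);n,_,st,ce=cv2.connectedComponentsWithStats(b)
for i in range(1,n):
    if st[i,4]>100:print("blob",st[i],ce[i])
# check with w2, scene
for k,c in pickle.load(open("cam1.pkl","rb")).items(): print(k,proj(c,[427,157,50]))
E
```

```text
[[442.8, -163.0], [455.8, -7.5], [509.9, -11.7], [496.4, -169.4]] c [476.2 -87.9]
len,ang [(156.0, 85.2), (54.4, -4.4), (158.3, -94.9), (54.1, 173.1)]
[[399.2, -180.1], [416.7, 15.8], [553.3, 3.9], [537.4, -191.5]] c [476.7 -88. ]
len,ang [(196.7, 84.9), (137.2, -5.0), (196.1, -94.6), (138.7, 175.3)]
[[401.7, 139.4], [393.5, 155.6], [447.2, 175.2], [454.3, 158.3]] c [424.2 157.1]
len,ang [(18.2, 116.7), (57.1, 20.1), (18.3, -67.3), (55.8, -160.2)]
114 [337.  180.2] [471.  -77.6  56. ]
104 [282.2 186. ] [ 476.8 -132.6   56. ]
113 [360.2 191.2] [482.3 -54.   56. ]
blob [527 196  29  20 341] [543.29325513 206.18475073]
blob [358 267  27   5 121] [370.95867769 268.92561983]
w1 [319.68060217 185.04478648]
w2 [483.7932034  136.70118137]
s2 [336.7607361  220.21222596]
```

```bash
cat >> h.py <<'E'
PC=np.array([476.5,-88.]);PA=np.radians(-4.9)
ex=np.array([np.cos(PA),np.sin(PA)]);ey=np.array([-ex[1],ex[0]])
RP=R(PA+np.pi/2)
def pl(x,y,z): return [*(PC+x*ex+y*ey),z]
SC=[424.2,157.1];RS=R(np.radians(110))
E
python3 - <<'E'
from workcell import robot, camrig, kinematics
from h import *;import pickle
robot.movel([*SC,90],frame=RS,max_speed=200)
robot.movel([*SC,14],max_speed=120)
robot.clamp();s=robot.read_state();print(s["time"],s["finger_gap"],s["gripper_force"],s["eef_pos"])
robot.movel([*SC,104],max_speed=150)
robot.movel(pl(0,-68,104),frame=RP,max_speed=200)
robot.movel(pl(0,-68,76),max_speed=80)
g=robot.movel(pl(0,-68,62),max_speed=20,guard=4)
s=robot.read_state();print(g,s["time"],s["finger_gap"],s["eef_pos"],s["ft_force"])
d={n:camrig.camera(n) for n in("wrist","scene")};pickle.dump(d,open("cam3.pkl","wb"))
cv2.imwrite("pics/w3.png",d["wrist"]["image"])
E
```

```text
8.175 17.56717107909147 58.4064120054245 [424.33017385 157.07099871  14.34686319]
True 11.675 16.623043842335633 [ 470.70245833 -155.86697059   66.35361938] [-1.1567231   0.90848249  8.96386781]
```

View pics/w3.png

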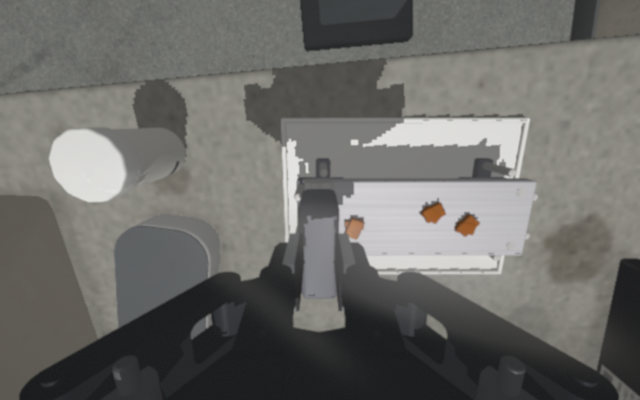

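The scraper sits on the plate's −y end, about (318,245), in line with it. All three chips are ahead of it at (354,226), (432,211) and (467,225), so I'll sweep towards +y.

```bash
python3 - <<'E'
from workcell import robot, camrig, kinematics
from h import *;import pickle
robot.movel(pl(0,-68,66.8),max_speed=20)
print(robot.read_state()["eef_pos"],robot.read_state()["ft_force"])
robot.movel(pl(0,112,66.8),max_speed=60)
s=robot.read_state();print(s["time"],s["finger_gap"],s["eef_pos"],s["ft_force"])
robot.movel(pl(0,112,110),max_speed=120)
robot.movel([400,90,170],max_speed=150)
c=camrig.camera("wrist");pickle.dump(c,open("cam4.pkl","wb"))
cv2.imwrite("pics/w4.png",c["image"]);print(robot.read_state()["time"])
E
```

```text
[ 470.59610704 -155.73889413   66.63808976] [-0.79863962  0.68449672 -0.12574239]
15.175 17.222999065041027 [486.06160501  23.44077345  66.80626375] [ 0.0375327  -0.43535714 -1.11852945]
16.7083
```

View pics/w4.png

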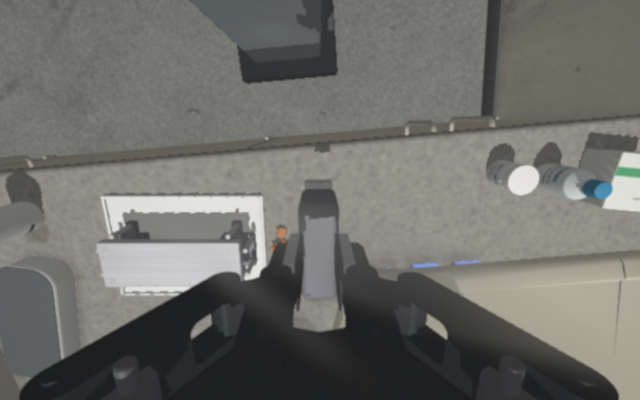

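The plate is clear, and at least one chip lies on the worktop just past the tray at (281,235). Now I'll stand the scraper back on its spot and look again before gripping the plate.

```bash
python3 - <<'E'
from workcell import robot, camrig, kinematics
from h import *;import pickle
robot.movel([*SC,60],frame=RS,max_speed=150)
robot.movel([*SC,20],max_speed=80)
g=robot.movel([*SC,12],max_speed=12,guard=3)
s=robot.read_state();print(g,s["eef_pos"],s["ft_force"])
if s["eef_pos"][2]<14.3: robot.movel([*SC,14.2],max_speed=20)
robot.open_gripper();robot.wait(.2)
robot.movel([*SC,150],max_speed=120)
robot.movel([450,40,200],frame=RP,max_speed=200);robot.wait(.2)
c=camrig.camera("wrist");pickle.dump(c,open("cam5.pkl","wb"))
cv2.imwrite("pics/w5.png",c["image"]);print(robot.read_state()["time"])
E
```

```text
True [424.20116159 157.05983144  14.43143143] [-0.20240472  0.25491179  7.00938609]
22.0833
```

View pics/w5.png

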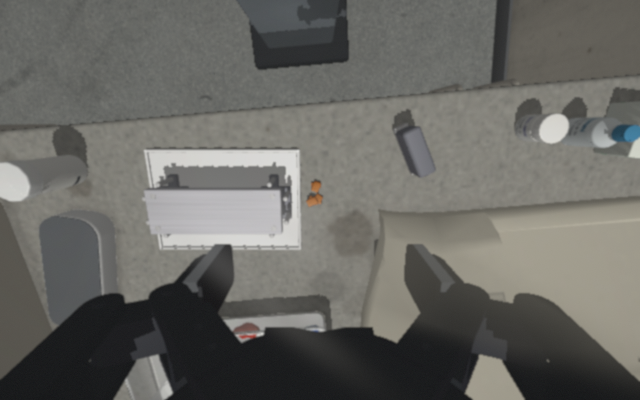

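The plate is clean. The chips are together on the worktop at about (315,193), beside the tray, and the scraper stands upright at (415,150). Next I'll grip the plate across its width and check the side load before lifting.

```bash
python3 - <<'E'
from workcell import robot, camrig, kinematics
from h import *
c=[]
for a in(PA,PA+np.pi):
    q=kinematics.inverse_kinematics(pl(0,0,130),R(a));q2=kinematics.inverse_kinematics(pl(0,0,22),R(a))
    if q is not None and q2 is not None:c.append((np.abs(q-robot.read_state()["qpos"]).max(),a,q))
c.sort(key=lambda t:t[0]);print([(round(t[0],2),round(t[1],2),np.round(t[2],2)) for t in c])
A=R(c[0][1])
robot.movel(pl(0,0,200),max_speed=150)
robot.movep(pl(0,0,130),A);robot.wait(.2)
f0=robot.read_state()["ft_force"]
print(robot.movel(pl(0,0,22),max_speed=70,guard=10))
s=robot.read_state();print(s["eef_pos"],s["ft_force"]-f0,s["tool_rot"].round(3))
robot.clamp();robot.wait(.3)
s=robot.read_state();f=s["ft_force"]-f0;print(s["time"],s["finger_gap"],s["gripper_force"],s["eef_pos"],f,f[:2]@ex,f[:2]@ey,s["torque"])
E
```

```text
[(np.float64(0.98), np.float64(-0.09), array([-0.43,  0.48,  0.66,  2.05, -0.43,  0.75,  0.41])), (np.float64(1.43), np.float64(3.06), array([ 0.84,  0.6 , -1.07,  1.99,  0.66,  0.95,  2.49]))]
False
[476.72568544 -87.98600305  22.28797229] [-0.24649606  0.19113836 -0.24971605] [[ 0.085  0.996  0.001]
 [ 0.996 -0.085 -0.   ]
 [ 0.     0.001 -1.   ]]
27.2667 -0.20590716064432146 0.0 [476.48800945 -87.97417087  21.99243997] [-0.19415686  0.25151771 -1.01731326] -0.2149311423657354 0.23401420103594534 [0.01953984 0.00579928 0.00601082]
```

```bash
python3 - <<'E'
from workcell import robot, camrig, kinematics
from h import *;import pickle
c5=pickle.load(open("cam5.pkl","rb"));c4=pickle.load(open("cam4.pkl","rb"));c1=pickle.load(open("cam1.pkl","rb"))
cs=[(-28,-80),(-28,80),(28,80),(28,-80)]
for n,c in(("w4",c4),("w5",c5)):print(n,[proj(c,pl(*k,52)).round().tolist() for k in cs])
c={n:camrig.camera(n) for n in("top","scene","wrist")};pickle.dump(c,open("cam6.pkl","wb"))
c0=pickle.load(open("cam0.pkl","rb"))
im=c0["top"]["image"];u,v=proj(c0["top"],pl(0,-60,52)).astype(int);print("plate colour",im[v,u])
def blob(c,lab):
    im=c["image"]
    for y in(-70,-50,-30,0,30,50,70):
        for z in(52,):
            u,v=proj(c,pl(0,y,z)).round().astype(int);print(lab,y,(u,v),im[v,u],end=" ")
    print()
blob(c0["top"],"top0");blob(c["top"],"top6");blob(c1["s2"],"sc1");blob(c["scene"],"sc6");blob(c["wrist"],"w6")
s=robot.read_state();print(s["finger_gap"],s["gripper_force"],s["ft_force"],s["time"])
E
```

```text
w4 [[94.0, 243.0], [238.0, 243.0], [242.0, 287.0], [104.0, 287.0]]
w5 [[142.0, 189.0], [280.0, 189.0], [281.0, 234.0], [150.0, 234.0]]
plate colour [227 226 224]
top0 -70 (np.int64(396), np.int64(239)) [227 225 224] top0 -50 (np.int64(391), np.int64(236)) [133 137 148] top0 -30 (np.int64(386), np.int64(233)) [228 226 225] top0 0 (np.int64(378), np.int64(229)) [223 222 223] top0 30 (np.int64(371), np.int64(225)) [130 141 164] top0 50 (np.int64(366), np.int64(222)) [224 222 221] top0 70 (np.int64(361), np.int64(220)) [224 222 221] 
top6 -70 (np.int64(396), np.int64(239)) [232 229 228] top6 -50 (np.int64(391), np.int64(236)) [232 230 229] top6 -30 (np.int64(386), np.int64(233)) [232 230 230] top6 0 (np.int64(378), np.int64(229)) [52 50 48] top6 30 (np.int64(371), np.int64(225)) [224 222 221] top6 50 (np.int64(366), np.int64(222)) [229 227 225] top6 70 (np.int64(361), np.int64(220)) [228 227 226] 
sc1 -70 (np.int64(427), np.int64(198)) [ 98 107 101] sc1 -50 (np.int64(421), np.int64(199)) [201 202 203] sc1 -30 (np.int64(415), np.int64(199)) [218 218 216] sc1 0 (np.int64(406), np.int64(200
[... 262 characters left out ...]
9)) [216 216 216] sc6 -30 (np.int64(415), np.int64(199)) [220 220 219] sc6 0 (np.int64(406), np.int64(200)) [140 140 137] sc6 30 (np.int64(397), np.int64(201)) [218 218 218] sc6 50 (np.int64(391), np.int64(202)) [218 218 218] sc6 70 (np.int64(385), np.int64(203)) [219 218 218] 
w6 -70 (np.int64(319), np.int64(349)) [34 33 33] w6 -50 (np.int64(319), np.int64(321)) [174 172 173] w6 -30 (np.int64(319), np.int64(292)) [38 37 37] w6 0 (np.int64(319), np.int64(245)) [77 76 77] w6 30 (np.int64(319), np.int64(192)) [185 182 184] w6 50 (np.int64(319), np.int64(154)) [187 185 185] w6 70 (np.int64(319), np.int64(113)) [190 186 188] 
-0.08231282657161096 0.0 [-0.11811241 -0.21743699 -0.24677348] 27.4167
```

```bash
python3 - <<'E'
from h import *;import pickle
c=pickle.load(open("cam6.pkl","rb"));w=cv2.cvtColor(c["wrist"]["image"],cv2.COLOR_BGR2GRAY)
print("plate corners expected",[proj(c["wrist"],pl(*k,52)).round().tolist() for k in[(-28,-80),(-28,80),(28,80),(28,-80)]], "mid edges",[proj(c["wrist"],pl(x,0,52)).round().tolist() for x in(-28,28)])
for r in range(90,331,15): print(r,w[r,200:441:8].tolist())
E
```

```text
plate corners expected [[275.0, 362.0], [261.0, 91.0], [377.0, 91.0], [364.0, 362.0]] mid edges [[269.0, 245.0], [370.0, 245.0]]
90 [128, 129, 169, 208, 209, 210, 211, 211, 124, 115, 114, 82, 107, 122, 120, 84, 82, 83, 89, 115, 200, 200, 215, 217, 218, 218, 219, 219, 151, 124, 130]
105 [130, 123, 190, 209, 210, 209, 115, 116, 152, 180, 180, 180, 181, 187, 183, 186, 190, 189, 190, 193, 194, 191, 189, 217, 218, 218, 218, 219, 190, 132, 125]
120 [130, 126, 214, 210, 210, 115, 117, 181, 130, 179, 176, 179, 181, 185, 182, 186, 189, 188, 190, 193, 192, 190, 113, 207, 217, 218, 219, 219, 212, 126, 130]
135 [130, 129, 182, 210, 209, 210, 122, 116, 117, 177, 177, 178, 181, 185, 181, 185, 189, 188, 190, 192, 193, 192, 217, 217, 217, 217, 217, 157, 199, 128, 126]
150 [122, 130, 171, 209, 209, 210, 208, 116, 114, 176, 177, 179, 181, 184, 180, 185, 187, 188, 191, 190, 193, 193, 215, 217, 216, 217, 217, 154, 151, 126, 128]
165 [77, 75, 85, 150, 208, 209, 198, 115, 116, 175, 177, 177, 180, 183, 179, 183, 186, 187, 191, 190, 193, 193, 215, 216, 216, 217, 217, 117, 127, 133, 127]
180 [79, 80, 81, 106
[... 889 characters left out ...]
4, 137, 134, 136, 132]
270 [130, 127, 127, 126, 169, 198, 190, 177, 114, 98, 101, 43, 47, 50, 59, 59, 63, 68, 71, 74, 173, 173, 194, 187, 193, 196, 154, 133, 132, 131, 130]
285 [126, 129, 60, 45, 49, 52, 51, 47, 44, 39, 33, 34, 35, 37, 40, 46, 49, 54, 59, 65, 67, 70, 72, 72, 75, 74, 74, 74, 112, 128, 126]
300 [28, 30, 30, 31, 36, 42, 47, 48, 48, 43, 41, 35, 31, 30, 31, 33, 34, 35, 41, 45, 52, 56, 62, 65, 65, 65, 64, 63, 64, 64, 64]
315 [29, 29, 29, 40, 153, 33, 35, 36, 40, 43, 41, 39, 38, 35, 36, 175, 32, 27, 28, 28, 33, 32, 37, 42, 46, 50, 140, 56, 56, 57, 56]
330 [30, 28, 129, 58, 28, 31, 31, 29, 30, 33, 35, 36, 38, 35, 66, 153, 32, 30, 29, 30, 29, 27, 29, 31, 41, 34, 31, 105, 127, 41, 44]
```

```bash
python3 - <<'E'
from workcell import robot, camrig, kinematics
from h import *;import pickle
P=robot.read_state()
f0=P["ft_force"]
print("guard",robot.movel(pl(0,0,10),max_speed=40,guard=5))
s=robot.read_state();print(s["eef_pos"],s["ft_force"]-f0,s["finger_gap"])
pickle.dump(camrig.camera("wrist"),open("cam7.pkl","wb"))
robot.open_gripper();robot.wait(.1)
s=robot.read_state();print(s["time"],s["ft_force"]-f0,s["finger_gap"])
c=camrig.camera("wrist");pickle.dump(c,open("cam8.pkl","wb"))
w=cv2.cvtColor(c["image"],cv2.COLOR_BGR2GRAY)
print("exp",[proj(c,pl(*k,52)).round().tolist() for k in[(-28,80),(28,80),(28,0),(-28,0)]])
for r in range(60,331,18): print(r,w[r,200:441:8].tolist())
E
```

```text
guard True
[476.91748855 -88.0315604   17.36788426] [-0.23087701  1.78516398  8.2534878 ] 0.10644311150003441
28.5917 [ 0.3552151  -0.02954506  0.6110379 ] 85.5883419008451
exp [[258.0, 90.0], [379.0, 90.0], [371.0, 248.0], [267.0, 249.0]]
60 [119, 119, 116, 124, 122, 116, 126, 113, 119, 120, 123, 123, 124, 117, 120, 112, 117, 124, 125, 120, 117, 119, 120, 126, 123, 122, 122, 127, 120, 123, 123]
78 [122, 198, 193, 195, 194, 196, 196, 197, 197, 198, 198, 174, 199, 199, 201, 200, 202, 202, 177, 175, 204, 204, 204, 204, 205, 205, 205, 206, 146, 182, 118]
96 [125, 167, 193, 193, 194, 196, 137, 112, 164, 167, 168, 165, 170, 174, 172, 173, 178, 176, 175, 178, 181, 179, 174, 205, 205, 206, 205, 207, 133, 129, 124]
114 [122, 107, 169, 194, 195, 193, 108, 101, 163, 163, 164, 167, 168, 173, 170, 173, 176, 176, 176, 179, 177, 177, 160, 187, 205, 205, 206, 206, 136, 121, 121]
132 [120, 120, 167, 194, 195, 195, 107, 108, 154, 166, 166, 165, 167, 172, 168, 172, 174, 174, 176, 179, 179, 176, 173, 203, 204, 204, 205, 204, 164, 122, 121]
150 [118, 122, 199, 194, 194, 194, 141, 107, 137, 166, 166, 165
[... 924 characters left out ...]
7, 96, 99, 99, 101, 102, 108, 108, 109, 110, 112, 113, 114, 115, 185, 186, 187, 187, 89, 86, 96, 97, 84]
276 [64, 37, 43, 51, 59, 182, 184, 133, 107, 94, 124, 123, 153, 162, 159, 162, 162, 164, 167, 167, 169, 162, 184, 184, 185, 184, 85, 82, 77, 75, 90]
294 [28, 25, 30, 34, 159, 183, 182, 136, 111, 147, 165, 164, 166, 164, 163, 164, 164, 167, 167, 168, 166, 157, 182, 183, 183, 183, 148, 77, 74, 70, 66]
312 [28, 25, 30, 119, 186, 190, 189, 175, 109, 126, 159, 158, 161, 159, 162, 162, 164, 169, 168, 171, 166, 112, 187, 185, 183, 179, 163, 121, 69, 65, 61]
330 [26, 27, 25, 26, 165, 191, 190, 190, 128, 50, 59, 67, 71, 78, 126, 148, 103, 42, 29, 26, 26, 26, 189, 189, 190, 189, 50, 42, 47, 47, 49]
```

The closed fingers stopped on the plate's top at TCP z ≈ 18. That means the real fingertips end about 33 mm behind the reported TCP, which also fits the 17.5 mm scraper gap at its rounded rim. The fingers therefore shut above the plate, so I'll go lower under guard and re-grip.

```bash
python3 - <<'E'
from workcell import robot, camrig, kinematics
from h import *
def show(f0):
    s=robot.read_state();f=s["ft_force"]-f0;print(round(s["time"],2),"gap",round(s["finger_gap"],1),"F",round(s["gripper_force"],1),s["eef_pos"].round(1),"ex,ey,z",(f[:2]@ex).round(1),(f[:2]@ey).round(1),f[2].round(1),s["torque"].round(2));return s
robot.movel(pl(0,0,22),max_speed=40);robot.wait(.2)
f0=robot.read_state()["ft_force"]
g=robot.movel(pl(0,0,-12),max_speed=30,guard=4);print(g);show(f0)
if not g:
    robot.clamp();robot.wait(.3);show(f0)
E
```

```text
False
30.39 gap 85.5 F 0.0 [476.6 -88.  -11.9] ex,ey,z 0.1 0.6 0.3 [-0.05  0.   -0.01]
31.08 gap 54.9 F 61.7 [476.6 -88.  -11.7] ex,ey,z -1.6 1.5 9.8 [0.19 0.26 0.04]
```

```bash
python3 - <<'E'
from workcell import robot, camrig, kinematics
from h import *;import pickle
robot.movel(pl(0,0,-6),max_speed=15)
s=robot.read_state();print(s["finger_gap"],s["ft_force"].round(1),s["torque"].round(2))
robot.movel(pl(0,0,88),max_speed=40);robot.wait(.5)
s=robot.read_state();print(s["time"],s["finger_gap"],s["gripper_force"],s["eef_pos"],s["tool_rot"].round(4).tolist(),s["ft_force"].round(1),s["torque"].round(2))
c={n:camrig.camera(n) for n in("top","scene","wrist")};pickle.dump(c,open("cam9.pkl","wb"))
w=c["wrist"];g=cv2.cvtColor(w["image"],cv2.COLOR_BGR2GRAY)
print("exp (plate moved with tool)",[proj(w,pl(*k,152)).round().tolist() for k in[(-28,80),(28,80),(28,30),(-28,30)]])
for r in range(60,231,18): print(r,g[r,200:441:8].tolist())
for z in(52,152):print("chips/amber check",z)
h=cv2.cvtColor(w["image"],cv2.COLOR_BGR2HSV);m=cv2.inRange(h,(5,120,80),(25,255,255));n,_,st,ce=cv2.connectedComponentsWithStats(m)
print([(st[i,4],ce[i].round()) for i in range(1,n) if st[i,4]>10])
E
```

```text
54.92775715976678 [-0.2 -0.  -2.6] [ 0.01  0.02 -0.  ]
34.6333 54.99827037593134 63.77040982246399 [476.4967312  -87.9753028   87.99491136] [[0.0853, 0.9964, 0.0004], [0.9964, -0.0853, -0.0], [0.0, 0.0004, -1.0]] [-0.1 -0.5 -2.3] [-0.02  0.01 -0.06]
exp (plate moved with tool) [[243.0, 82.0], [396.0, 82.0], [387.0, 212.0], [251.0, 212.0]]
60 [133, 138, 133, 138, 138, 142, 136, 137, 140, 141, 142, 88, 95, 117, 98, 114, 144, 144, 141, 136, 136, 136, 138, 132, 140, 138, 145, 145, 141, 137, 142]
78 [138, 139, 140, 141, 138, 146, 149, 150, 143, 145, 149, 146, 151, 151, 149, 144, 150, 154, 150, 152, 154, 154, 153, 158, 155, 156, 142, 146, 141, 142, 134]
96 [141, 144, 141, 143, 144, 226, 189, 193, 191, 196, 195, 197, 202, 201, 202, 202, 206, 205, 209, 211, 211, 212, 213, 213, 209, 219, 140, 139, 143, 142, 135]
114 [143, 135, 104, 82, 83, 121, 178, 192, 187, 187, 193, 197, 200, 201, 201, 202, 206, 205, 208, 210, 210, 206, 208, 213, 224, 166, 142, 143, 139, 142, 137]
132 [145, 141, 125, 83, 83, 102, 155, 190, 191, 195, 192, 196, 199, 200, 200, 201, 204, 203, 208, 209, 210, 212, 212, 213, 168,
[... 335 characters left out ...]
148]
186 [83, 83, 83, 81, 85, 88, 118, 187, 193, 192, 190, 194, 195, 198, 197, 199, 201, 200, 204, 207, 205, 208, 206, 203, 216, 145, 140, 146, 143, 134, 140]
204 [107, 87, 86, 86, 87, 88, 123, 113, 188, 189, 189, 192, 191, 197, 195, 198, 199, 197, 204, 207, 204, 207, 205, 192, 218, 140, 146, 146, 143, 140, 140]
222 [115, 83, 85, 116, 87, 86, 124, 112, 116, 118, 139, 186, 186, 190, 190, 191, 194, 193, 198, 200, 200, 204, 203, 201, 175, 141, 142, 135, 140, 145, 137]
chips/amber check 52
chips/amber check 152
[(np.int32(363), array([316.,  54.])), (np.int32(233), array([293.,  52.])), (np.int32(23), array([610., 171.])), (np.int32(73), array([632., 169.])), (np.int32(23), array([636., 184.]))]
```

```bash
python3 -c "
from workcell import robot, camrig, kinematics
print(robot.finish_job())"
```

```text
the job is handed in; nothing more can be done
None
```

I handed the job in at about 35 s: the chips were swept off the plate, the scraper stood back upright in its place, and the plate was held level 100 mm above the cradle, though the first grip closed above the plate and pressed its top lightly (about 8 N).

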